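# Put the silicone moulds away with their castings in

## Task

Silicone moulds keep their shape in storage only with a casting inside, so lay each of the three plaster castings in front of the robot flat and fully home in the mould whose cavity has its shape. Then shut the green and the pink mould with the cover of the same colour, its end notches over the brass pins so that it sits flat and fully down on the mould; the blue mould stays open. Leave the cup and the pigment jar standing where they are.

Things in the scene. Friction and masses are not known exactly. Their poses are not given: they have to be found in the camera images.
- casting_square_mid (a point): square plaster casting, pale beige, loose, 48 x 48 mm (x by y), 20 mm high, with slightly slanting sides, broad face down, about 60 g. This point is its centre, 10 mm above its underside; z is up. Grip it across x or y; it is the same after any quarter turn (in its mould there is more room for fingers across the mould's x, away from the pins).
- casting_bar_mid (a point): slim bar-shaped plaster casting, pale beige, loose, 30 x 60 mm (x by y), 14 mm high, with slightly slanting sides, broad face down, about 60 g. This point is its centre, 7 mm above its underside; z is up. Grip it across x, its short side.
- casting_oblong_mid (a point): oblong plaster casting, pale beige, loose, 40 x 55 mm (x by y), 16 mm high, with slightly slanting sides, broad face down, about 60 g. This point is its centre, 8 mm above its underside; z is up. Grip it across x, its short side.
- mould_green_cavity (a point): green silicone mould 82 x 112 mm (x by y), heavy, loose, on a ply board 3 mm wider all round. Cavity in its middle 54 x 54 mm at the floor, 62 x 62 at the mouth, 7 deep. Point: centre of the cavity floor, 14 mm above the bench, 7 below the mould's top; z up. Two brass bullet-nosed pins, 9 mm thick, 19 high, on its top at y = +-46 mm. Square cavity; its casting stands 13 mm proud.
- mould_pink_cavity (a point): salmon-pink silicone mould 66 x 124 mm (x by y), heavy, loose, on a ply board 3 mm wider all round. Cavity in its middle 36 x 66 mm at the floor, 44 x 74 at the mouth, 7 deep. Point: centre of the cavity floor, 14 mm above the bench, 7 below the mould's top; z up. Two brass bullet-nosed pins, 9 mm thick, 19 high, on its top at y = +-52 mm. Narrow cavity; its casting stands 7 mm proud.
- mould_blue_cavity (a point): blue silicone mould 82 x 98 mm (x by y), heavy, loose, on a ply board 3 mm wider all round. Cavity in its middle 46 x 61 mm at the floor, 54 x 69 at the mouth, 7 deep. Point: centre of the cavity floor, 14 mm above the bench, 7 below the mould's top; z up. Open mould: no pins, no cover. Oblong cavity; its casting stands 9 mm proud.
- cover_green_grip (a point): loose cover of the green mould, 0.3 kg, 82 x 112 mm (x by y), 24 thick, hollow side down, with a ply batten on top to lift it by: 20 (x) x 64 (y) x 22.5 mm high. Point: middle of the batten, 35.25 mm above the cover's underside; z up. Each short end has an open 16 mm notch, rounded about y = +-46 mm, for a pin. Hollow 64 x 64 x 17 deep. Same after half a turn.
- cover_pink_grip (a point): loose cover of the salmon-pink mould, 0.3 kg, 66 x 124 mm (x by y), 18 thick, hollow side down, with a ply batten on top to lift it by: 20 (x) x 64 (y) x 22.5 mm high. Point: middle of the batten, 29.25 mm above the cover's underside; z up. Each short end has an open 16 mm notch, rounded about y = +-52 mm, for a pin. Hollow 46 x 76 x 11 deep. Same after half a turn.
- cup: bystander: pink-stained plastic cup, open, 94 mm across, 83 mm high, loose, standing behind the work; origin at the centre of its underside
- pigment_jar: bystander: small jar with a yellow lid and a red label, 45 mm across, 100 mm high, loose, standing behind the work; origin at the centre of its underside
Things that resemble listed ones, but are neither listed nor needed, are in the scene too. Leave any orange or red look-alike of the part that bears casting_oblong_mid alone. What is shaped like the part that bears cover_green_grip but orange is not meant.

How it is judged:
By the outcome, as a careful person would: the job done as asked, in the order asked, and still so for the second after the job is handed in, with the robot touching nothing.
It also fails if it takes over 109 s, if anything falls off the work surface, if the arm or the gripper's body presses on something with over 40 N, if the wrist force passes 120 N, or if a joint passes its speed limit or range.

## Robot

A 6-joint arm with a two-finger parallel gripper is mounted at the origin on a cart in front of the work surface, level with it; the furniture and walls round the work are solid. World frame = base frame: x ahead of the robot, y to its left, z up, the work surface at z = 0. Lengths are in mm, angles in rad, forces in N, time in s.
With the tool pointing down it reaches from about 275 to 1000 mm from the base axis. Payload 8.4 kg.
Tool frame: the origin (TCP) lies at the very end of the fingers, on their centre line; the grasp point (between the pads) lies 19 mm behind it (r.pinch_z is the distance from the TCP to the grasp point, in mm); z points along the fingers, y is the line along which they close (so a half turn about z gives the same grasp; the last joint's range is limited). The gripper opens to 85 mm and grips with 20 to 120 N. Pads are 22 mm wide; open, the fingers measure 114 mm over their backs; the gripper's body (76 mm by 85 mm) begins 54 mm behind the grasp point. The pads swing forward as they close: fully open they stand 13 mm farther back than shut.
Start: joints at [1.207, 0.353, 1.633, -0, 1.155, -0.002], TCP at [221.223, 584.541, 231.281] pointing down, gripper open.
Joint ranges: [-2.63, 2.63], [-0.92, 2.1], [0.06, 2.66], [-1.3, 4.44], [0, 2.69], [-3.02, 3.02]. Speed limits (rad/s): [2.22, 2.22, 2.79, 3.14, 3.14, 3.14].

## Interface

Orientations are given as [roll, pitch, yaw] about the fixed x, y, z axes, in that order (R = Rz(yaw) Ry(pitch) Rx(roll)).
In Python, from rig import r gives the robot as it stands.
- The arm moves only by the tool carry_out, never from a script. Its argument "series" is a list of rows, each a list of 7 numbers: the turn, a rotation vector about the tool's x, y, z as a fraction of full scale, then the shift along the tool's x, y, z as a fraction of full scale, then the gripper command: -1 is fully open, 1 is shut, values between are in proportion. A call has 1 to 8 rows; each row is the pose to reach, as a shift and turn from the pose commanded when the call began, along the tool's axes at that moment, turning the shorter way round; what a row does not reach only later rows make up. Full scale, the value 1, is 0.25 m for a shift and pi rad for a turn. A row lasts 1/8 s, in which the tool goes at most 62.5 mm and 10.7 degrees, less where a joint would pass 70% of its speed; a pose out of reach is approached as far as the arm can. A call with a number of a shift or a turn outside -1 to 1 is refused whole. A call with a gripper value outside its range is refused whole. The fingers move at their own pace and stop on an object; "force" is the grip in N (left out, the last holds). Time passes only in rows, so rows that repeat a pose let the fingers close. It gives the time, the measured TCP pose, the force, the opening and the grip force at its end, in the units of the state.
- r.sense(): the state, without advancing time (a new reading comes with each control period).
- r.grab_frame(name): name is "side" or "top"; returns the picture (400x640x3 uint8, red, green, blue); there is no depth.
- r.get_calibration(name): a dict with "K" (3x3 intrinsics, pixels), "distortion" ([k1, k2, p1, p2, k3] as OpenCV has them; the pictures are not rectified), "pose" (4x4, takes a point from camera to world coordinates). Camera axes: x right, y up, looking along -z (the intrinsics and any distortion apply to the point x, -y, -z); pixel columns grow to the right and rows downward; lengths in mm; the calibration is good to about 2 mm. A picture is of the moment at which its call begins. get_calibration takes no time and is no camera call.
- r.sign_off(): hands the job in; it is judged then, once.
Trained networks look in the newest picture that a camera, given by its name, has taken for a name from the list of things; names that differ only in an ending like _2 or _b are one class to them, and where a whole thing is asked for, a point or a joint stands for the part that bears it (a point fixed in the world has none). Each returns a list of dicts, best first, with "score" (0 to 1); they miss things now and then, are a little off and sometimes report something else, mostly with a low value. They report only what shows in the picture. A call takes as long as a camera call. They do not tell look-alikes from the thing itself.
- r.silhouettes(camera, label): "region" (400x640 bool, what is visible of it) and "position" ([row, column] in pixels, amid what is visible of it).
The state is a dict: "clock": time; "qpos": joint angles; "qvel": joint speeds; "joint_efforts": joint torques, N m; "eef_pos": TCP position; "tcp_rot": TCP orientation; "contact_force": force on the tool from outside, world axes, zero at the start; "wrist_torque": the same for the moment, N m; "opening": opening from 0.0 (shut) to 1.0 (fully open); "grasp_force": force on a finger pad.
Only numpy, scipy, OpenCV 4.12 (cv2) and the standard library are available. Lean on these libraries where they do the work, as an engineer would, in place of code of your own. Each camera call takes 0.05 s, during which the arm holds its last target. There are 200 camera calls.

## Working session

There is one attempt and no reset: what is moved stays moved. The work goes in short steps, Python scripts to look and compute and a tool call to move; the robot and the scene stay as the last step left them, time stands still between calls to the robot, and variables do not carry over. Pictures are saved under pics/ and viewed, at most 14 in all, crops included, and the job is handed in when it is done.

Besides the shell and the picture viewer there is one more tool, called after "Request:" as name(argument=value, ...) on one line, values as JSON. carry_out: Moves the arm, as the interface text tells. Its arguments: {"type":"object","properties":{"series":{"type":"array"},"force":{"type":"number"}},"required":["series"]}

```bash
ls; mkdir -p pics; python3 - <<'E'
from rig import r
import cv2,json
s=r.sense(); print({k:s[k] for k in('clock','eef_pos','tcp_rot','opening','contact_force')}, r.pinch_z)
for n in('side','top'):
    im=r.grab_frame(n); cv2.imwrite(f'pics/{n}0.png',im[:,:,::-1]); c=r.get_calibration(n); print(n,c)
E
```

```text
pics
{'clock': 0.0, 'eef_pos': array([221.06387633, 584.08136913, 230.58226822]), 'tcp_rot': array([-3.14022149e+00,  2.55454382e-05,  2.77979516e+00]), 'opening': 0.9989429203547244, 'contact_force': array([-0.0284446 ,  0.06036217, -0.7845592 ])} 18.700000000000003
side {'K': array([[457.81763141,   0.        , 311.50327362],
       [  0.        , 457.81763141, 208.09926981],
       [  0.        ,   0.        ,   1.        ]]), 'distortion': array([-0.00237017,  0.        ,  0.        ,  0.        ,  0.        ]), 'pose': array([[-9.99882867e-01, -3.04340717e-03,  1.49996655e-02,
         5.46134287e+02],
       [ 1.41185384e-02, -5.61787941e-01,  8.27160792e-01,
         1.27184466e+03],
       [ 5.90924409e-03,  8.27275678e-01,  5.61765105e-01,
         1.03040683e+03],
       [ 0.00000000e+00,  0.00000000e+00,  0.00000000e+00,
         1.00000000e+00]])}
top {'K': array([[439.27922701,   0.        , 315.06496235],
       [  0.        , 439.27922701, 202.71855659],
       [  0.        ,   0.        ,   1.        ]]), 'distortion': array([0.01313318, 0.        , 0.        , 0.        , 0.        ]), 'pose': array([[ 1.29527792e-02,  9.93147812e-01, -1.16144951e-01,
         3.44310825e+02],
       [-9.99879405e-01,  1.38598634e-02,  7.00569277e-03,
        -1.45940896e+02],
       [ 8.56744159e-03,  1.16040201e-01,  9.93207567e-01,
         1.43642842e+03],
       [ 0.00000000e+00,  0.00000000e+00,  0.00000000e+00,
         1.00000000e+00]])}
```

View pics/top0.png

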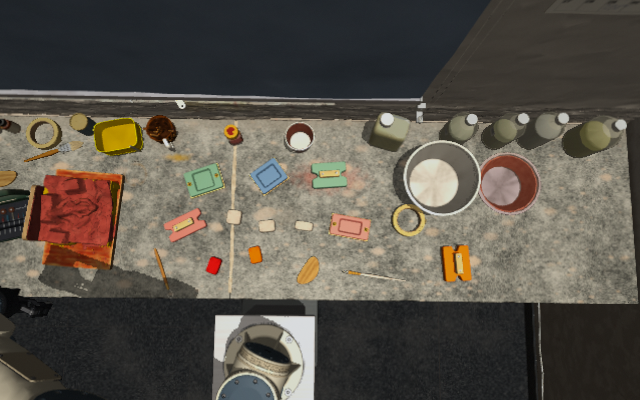

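View pics/side0.png

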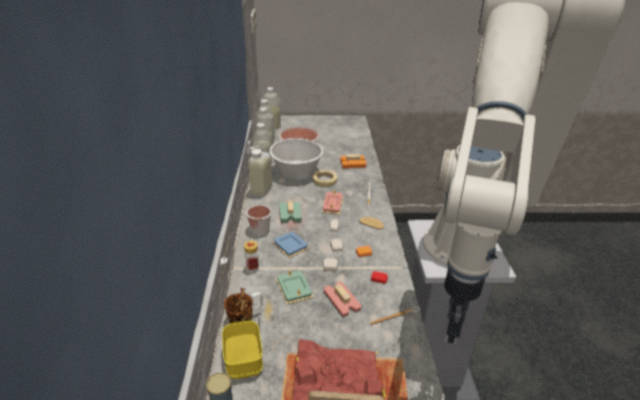

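```bash
cat > h.py <<'E'
from rig import r
import numpy as np,cv2
from scipy.optimize import minimize
CAL={n:r.get_calibration(n) for n in('side','top')}
def proj(n,P):
    c=CAL[n];T=np.linalg.inv(c['pose']);p=np.c_[P,np.ones(len(P))]@T.T
    p=p[:,:3]*[1,-1,-1]
    return cv2.projectPoints(p.astype(float),np.zeros(3),np.zeros(3),c['K'],c['distortion'])[0][:,0]
def back(n,row,col,z):
    c=CAL[n];u=cv2.undistortPoints(np.array([[[col,row]]],float),c['K'],c['distortion'])[0,0]
    d=c['pose'][:3,:3]@[u[0],-u[1],-1];o=c['pose'][:3,3];return (o+d*(z-o[2])/d[2])[:2]
# solids: list of boxes (lx,ly,z0,z1, lx_top,ly_top)
G={'casting_square_mid':[(48,48,0,20,44,44)],'casting_bar_mid':[(30,60,0,14,27,57)],'casting_oblong_mid':[(40,55,0,16,37,52)],
'mould_green_cavity':[(88,118,0,5,88,118),(82,112,5,21,82,112)],'mould_pink_cavity':[(72,130,0,5,72,130),(66,124,5,21,66,124)],
'mould_blue_cavity':[(88,104,0,5,88,104),(82,98,5,21,82,98)],
'cover_green_grip':[(82,112,0,24,82,112),(20,64,24,46.5,20,64)],'cover_pink_grip':[(66,124,0,18,66,124),(20,64,18,40.5,20,64)]}
S=8
def render(n,name,x,y,a,z0,box):
    r0,r1,c0,c1=box;m=np.zeros(((r1-r0)*S,(c1-c0)*S),np.uint8)
    R=np.array([[np.cos(a),-np.sin(a)],[np.sin(a),np.cos(a)]])
    for lx,ly,za,zb,tx,ty in G[name]:
        P=[]
        for l,w,z in((lx,ly,za),(tx,ty,zb)):
            for i,j in((-1,-1),(-1,1),(1,1),(1,-1)):
                P.append([*(R@[i*l/2,j*w/2]+[x,y]),z+z0])
        q=(proj(n,np.array(P))-[c0-.5,r0-.5])*S
        cv2.fillConvexPoly(m,cv2.convexHull(np.round(q).astype(np.int32)),1)
    if name.startswith('cover'):
        pass
    return cv2.resize(m.astype(np.float32),None,fx=1/S,fy=1/S,interpolation=cv2.INTER_AREA)
def fit(name,regs,z0=0,guess=None):
    """regs: {cam:mask}; returns x,y,yaw,cost"""
    n0='top' if 'top' in regs else 'side'
    boxes={}
    for n,m in regs.items():
        rr,cc=np.where(m);boxes[n]=(max(rr.min()-12,0),rr.max()+13,max(cc.min()-12,0),cc.max()+13)
    rr,cc=np.where(regs[n0]);xy=back(n0,rr.mean(),cc.mean(),z0+10)
    def cost(p):
        return sum(np.abs(render(n,name,p[0],p[1],p[2]/40,z0,b)-regs[n][b[0]:b[1],b[2]:b[3]]).sum()/regs[n].sum() for n,b in boxes.items())
    best=None
    for a in (np.arange(0,np.pi,np.pi/8) if guess is None else [guess]):
        o=minimize(cost,[*xy,a*40],method='Nelder-Mead',options=dict(initial_simplex=np.array([[*xy,a*40],[xy[0]+5,xy[1],a*40],[xy[0],xy[1]+5,a*40],[xy[0],xy[1],a*40+6]]),xatol=.05,fatol=1e-4,maxiter=120))
        if best is None or o.fun<best.fun:best=o
    return best.x[0],best.x[1],best.x[2]/40,best.fun
E
python3 - <<'E'
from h import *
import pickle
im=r.grab_frame('top');side=r.grab_frame('side');D={}
ov=cv2.resize(im[110:290,150:380,::-1],None,fx=3.4,fy=3.3,interpolation=cv2.INTER_CUBIC)
for name in [*G]:
    for n in('top','side'):
        L=r.silhouettes(n,name)
        D[n,name]=L
        print(n,name,[(round(d['score'],2),np.round(d['position']).tolist(),int(d['region'].sum())) for d in L])
for name in('cup','pigment_jar'):
    L=r.silhouettes('top',name);print(name,[(round(d['score'],2),d['position']) for d in L])
pickle.dump(D,open('D.pkl','wb'))
cv2.imwrite('pics/crop.png',ov)
E
```

```text
top casting_square_mid [(0.71, [219.0, 236.0], 193)]
side casting_square_mid [(0.69, [264.0, 333.0], 141)]
top casting_bar_mid [(0.68, [226.0, 304.0], 177)]
side casting_bar_mid []
top casting_oblong_mid [(0.74, [265.0, 213.0], 210), (0.62, [224.0, 264.0], 176), (0.6, [253.0, 252.0], 224)]
side casting_oblong_mid [(0.58, [276.0, 376.0], 173), (0.51, [250.0, 362.0], 136), (0.41, [300.0, 346.0], 746)]
top mould_green_cavity [(0.8, [180.0, 206.0], 965)]
side mould_green_cavity [(0.62, [203.0, 332.0], 360)]
top mould_pink_cavity [(0.96, [227.0, 349.0], 905)]
side mould_pink_cavity [(0.92, [203.0, 334.0], 367)]
top mould_blue_cavity [(0.81, [175.0, 273.0], 794), (0.75, [227.0, 349.0], 873)]
side mould_blue_cavity [(0.85, [245.0, 292.0], 512), (0.28, [263.0, 330.0], 177)]
top cover_green_grip [(0.9, [176.0, 326.0], 828), (0.85, [262.0, 454.0], 915)]
side cover_green_grip [(0.89, [161.0, 352.0], 337), (0.72, [212.0, 289.0], 432)]
top cover_pink_grip [(0.81, [224.0, 187.0], 829)]
side cover_pink_grip [(0.8, [300.0, 342.0], 717), (0.74, [245.0, 288.0], 558)]
cup [(0.57, [137.7, 297.3])]
pigment_jar [(0.69, [134.7, 235.0])]
```

View pics/crop.png

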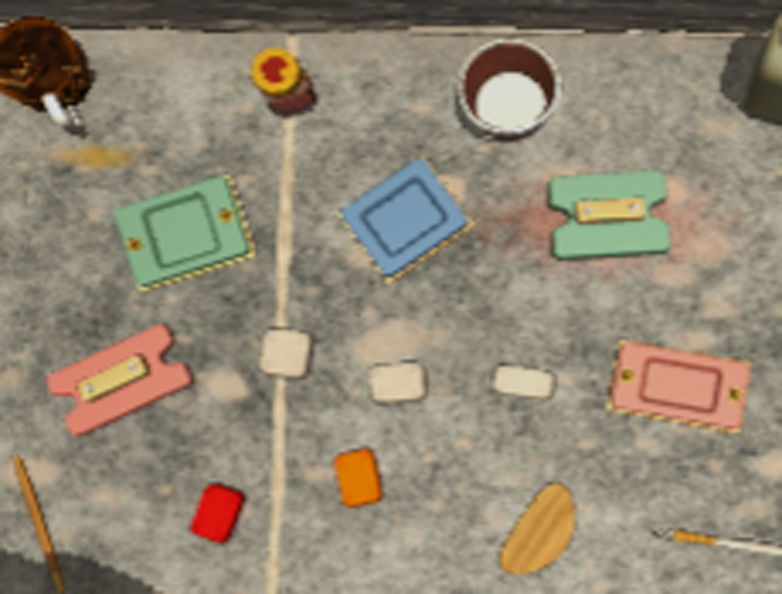

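```bash
cat > m.py <<'E'
from h import *
G['mould_green_cavity']=[(82,112,5,21,82,112)];G['mould_pink_cavity']=[(66,124,5,21,66,124)];G['mould_blue_cavity']=[(82,98,5,21,82,98)]
U=4
def segment(im,row,col,half,seed=2):
    r0,c0=int(row)-half,int(col)-half
    w=cv2.cvtColor(im[r0:r0+2*half,c0:c0+2*half].astype(np.float32)/255,cv2.COLOR_RGB2LAB)
    w=cv2.resize(w,None,fx=U,fy=U,interpolation=cv2.INTER_CUBIC)
    h=half*U;bg=np.median(np.r_[w[:6].reshape(-1,3),w[-6:].reshape(-1,3),w[:,:6].reshape(-1,3),w[:,-6:].reshape(-1,3)],0)
    return w,bg,r0,c0
def hullmask(im,row,col,half,fg):
    """fg Lab colour or None -> from the seed; returns hull points in picture pixels"""
    w,bg,r0,c0=segment(im,row,col,half)
    wt=np.array([.35,1,1]) if np.hypot(*(fg-bg)[1:])>15 else np.array([1,1,1])
    d=(fg-bg)*wt;al=((w-bg)*wt)@d/(d@d)
    off=np.linalg.norm((w-bg)*wt-al[...,None]*d,axis=2)/np.linalg.norm(d)
    m=((al>.5)&(off<.6)).astype(np.uint8)
    m=cv2.morphologyEx(m,cv2.MORPH_OPEN,np.ones((5,5)))
    k,l,st,ce=cv2.connectedComponentsWithStats(m)
    j=1+np.argmax(st[1:,4]-0.0*st[1:,4]) if k>1 else 0
    pts=cv2.findContours((l==j).astype(np.uint8),cv2.RETR_EXTERNAL,cv2.CHAIN_APPROX_NONE)[0][0][:,0]
    q=cv2.convexHull(pts)[:,0]
    return (q+.5)/U-.5+[c0,r0]
def color(im,row,col,k=1):
    p=im[int(row)-k:int(row)+k+1,int(col)-k:int(col)+k+1].astype(np.float32)/255
    return np.median(cv2.cvtColor(p,cv2.COLOR_RGB2LAB).reshape(-1,3),0)
def mhull(n,name,x,y,a,z0):
    R=np.array([[np.cos(a),-np.sin(a)],[np.sin(a),np.cos(a)]]);P=[]
    for lx,ly,za,zb,tx,ty in G[name][:1]:
        for l,w,z in((lx,ly,za),(tx,ty,zb)):
            for i,j in((-1,-1),(-1,1),(1,1),(1,-1)):P.append([*(R@[i*l/2,j*w/2]+[x,y]),z+z0])
    return cv2.convexHull(proj(n,np.array(P)).astype(np.float32))
def hfit(name,H,xy,z0=0,angs=None):
    def iou(A,B):
        A=A.astype(np.float32).reshape(-1,1,2);i=cv2.intersectConvexConvex(A,B)[0];return i/(cv2.contourArea(A)+cv2.contourArea(B)-i)
    c=lambda p:sum(1-iou(q,mhull(n,name,p[0],p[1],p[2]/40,z0)) for n,q in H.items())
    b=None
    for a in (np.arange(0,np.pi,np.pi/8) if angs is None else angs):
        s=np.array([[xy[0],xy[1],a*40]]*4)+np.array([[0,0,0],[8,0,0],[0,8,0],[0,0,6]])
        o=minimize(c,s[0],method='Nelder-Mead',options=dict(initial_simplex=s,xatol=.02,fatol=1e-5,maxiter=300))
        if b is None or o.fun<b.fun:b=o
    return np.round([b.x[0],b.x[1]],1),round(float(b.x[2]/40)%np.pi,3),round(b.fun,3)
E
cat > m1.py <<'E'
from m import *
import sys
# name: (row,col) seed in top , colour spot offset
T={'casting_square_mid':((217,234),(217,234),14),'casting_oblong_mid':((226,267),(226,267),13),'casting_bar_mid':((226,304),(226,304),14),
'mould_green_cavity':((180,204),(180,204),27),'mould_pink_cavity':((227,350),(227,350),28),'mould_blue_cavity':((176,269),(176,269),26),
'cover_green_grip':((175,329),(167,328),25),'cover_pink_grip':((224,186),(232,186),26)}
it=r.grab_frame('top');isd=r.grab_frame('side');out={}
vt=it.copy();big=cv2.resize(it[110:290,150:380,::-1],None,fx=3.4,fy=3.3)
sb=cv2.resize(isd[180:340,220:420,::-1],None,fx=3.7,fy=3.7)
for n,(c,s,h) in T.items():
    z=G[n][0][3]; xy=back('top',*c,z)
    H={'top':hullmask(it,*c,h,color(it,*s))}
    p=proj('side',np.array([[*xy,z]]))[0]; sp=proj('side',np.array([[*back('top',*s,z),z]]))[0]
    hs={'c':12,'m':24,'v':22}[n[0]] if not n.startswith('cover') else 22
    H2={'side':hullmask(isd,p[1],p[0],hs,color(isd,sp[1],sp[0],0))}
    a=hfit(n,H,xy);b=hfit(n,H2,xy,angs=[a[1],a[1]+.2,a[1]-.2]);ab=hfit(n,{**H,**H2},xy,angs=[a[1],a[1]+.1,a[1]-.1]);out[n]=(ab[0].tolist(),ab[1])
    print(n,'top',*a,'side',*b,'both',*ab)
    for im_,cam,q,o,f in((big,'top',H['top'],(150,110),(3.4,3.3)),(sb,'side',H2['side'],(220,180),(3.7,3.7))):
        for hh,col in((q,(255,0,255)),(mhull(cam,n,*ab[0],ab[1],0)[:,0],(0,0,0))):
            cv2.polylines(im_,[np.int32((hh-o+.5)*f)],True,col,1)
cv2.imwrite('pics/ov_top.png',big);cv2.imwrite('pics/ov_side.png',sb)
E
python3 m1.py
```

```text
casting_square_mid top [465.4 108.2] 3.136 0.262 side [461.1  80.2] 3.026 0.44 both [464. 107.] 3.011 0.762
casting_oblong_mid top [438.9  -0.8] 0.145 0.338 side [430.9 -23.4] 3.112 0.461 both [434.5  -0.9] 3.114 0.817
casting_bar_mid top [ 440.3 -115.5] 2.999 0.307 side [ 434.5 -142.4] 2.996 0.388 both [ 438.2 -122.7] 2.997 0.715
mould_green_cavity top [582.2 211. ] 0.337 0.032 side [583.2 194.6] 0.302 0.157 both [580.9 210.3] 0.338 0.23
mould_pink_cavity top [ 434.9 -269.4] 2.991 0.066 side [ 434.1 -274.3] 2.979 0.057 both [ 434.7 -270.4] 2.98 0.145
mould_blue_cavity top [599.3  -1.5] 0.661 0.053 side [599.5 -13.1] 0.563 0.131 both [598.5  -3. ] 0.635 0.245
cover_green_grip top [ 603.8 -200.3] 0.006 0.568 side [ 605.4 -225.6] 0.067 0.189 both [ 603.9 -201. ] 0.064 0.781
cover_pink_grip top [433.9 265.1] 0.454 0.039 side [433.3 258.1] 0.437 0.066 both [433.5 264.3] 0.469 0.173
```

View pics/ov_top.png

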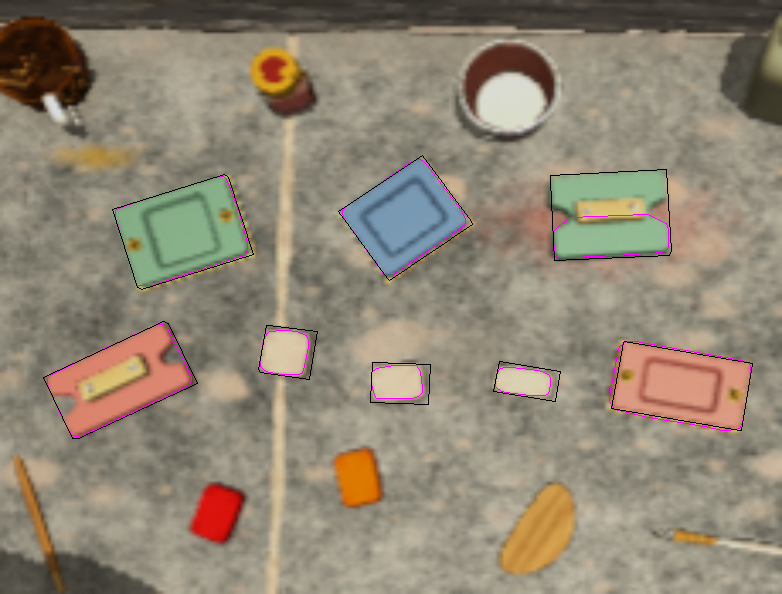

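View pics/ov_side.png

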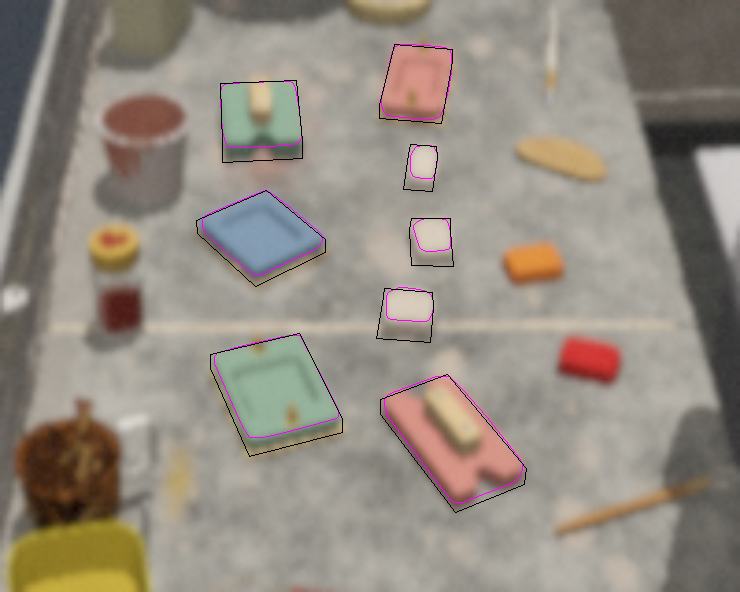

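```bash
python3 - <<'E'
from m import *
import m
it=r.grab_frame('top');isd=r.grab_frame('side')
def rectw(n,q,z):
    b=np.array([back(n,p[1],p[0],z) for p in q],np.float32)
    (c,wh,a)=cv2.minAreaRect(b);return np.round(c,1),np.round(wh,1),round(np.deg2rad(a),3)
for nm,c,h,z in(('square',(217,234),14,20),('oblong',(226,267),13,16),('bar',(226,304),14,14)):
    print(nm,rectw('top',hullmask(it,*c,h,color(it,*c)),z))
    p=proj('side',np.array([[*back('top',*c,z),z]]))[0]
    print('   side',rectw('side',hullmask(isd,p[1],p[0],12,color(isd,p[1],p[0],0)),z))
# green cover: both flanges
A=hullmask(it,165,328,12,color(it,167,328))
w,bg,r0,c0=segment(it,175,329,25);lab=(w[...,1]<-9).astype(np.uint8)
lab=cv2.morphologyEx(lab,cv2.MORPH_OPEN,np.ones((5,5)))
ys,xs=np.where(lab);q=cv2.convexHull(np.c_[xs,ys].astype(np.int32))[:,0];q=(q+.5)/U-.5+[c0,r0]
print('green cover',rectw('top',q,24),hfit('cover_green_grip',{'top':q},back('top',175,329,24)))
p=proj('side',np.array([[604,-200,24.]]))[0];print(p)
E
```

```text
square (array([462.2, 107.9]), array([42.7, 44.1]), np.float64(1.435))
   side (array([461.2, 104.7]), array([45.8, 43.7]), np.float64(1.535))
oblong (array([434.7,   1.4]), array([33. , 46.5]), np.float64(0.079))
   side (array([432.9,  -2. ]), array([34.3, 49.1]), np.float64(0.119))
bar (array([ 436.9, -119. ]), array([52.5, 25.5]), np.float64(1.435))
   side (array([ 435.7, -122.4]), array([57.9, 27.4]), np.float64(1.51))
green cover (array([ 602.9, -199.3]), array([ 84.2, 111.7]), np.float64(0.081)) (array([ 604.9, -199. ]), 0.061, np.float64(0.036))
[289.77149622 209.61185584]
```

```bash
cat > p.py <<'E'
# usage: p.py x,y,z,a [...]; prefix '/' starts a new call; a = object's yaw (fingers close along its x)
import sys
from rig import r
import numpy as np
from scipy.spatial.transform import Rotation as Ro
s=r.sense();p=np.array(s['eef_pos']);R=Ro.from_euler('xyz',s['tcp_rot'])
print('t',round(s['clock'],2),'tcp',np.round(p,1),'yaw',round(R.as_euler('xyz')[2]-np.pi/2,3),'open',round(s['opening'],3),'grip',round(float(s['grasp_force']),1),'F',np.round(s['contact_force'],1))
last=(p,R)
for t in sys.argv[1:]:
    if t[0]=='/': p,R=last;t=t[1:];print('-- new call')
    x,y,z,a=map(float,t.split(','));q=np.array([x,y,z]);Q=Ro.from_euler('xyz',[np.pi,0,a+np.pi/2])
    d=R.inv().apply(q-p)/250;w=(R.inv()*Q).as_rotvec()/np.pi
    print(t,np.round([*w,*d],3).tolist());last=(q,Q)
E
python3 p.py 340,360,150,0.6 /462.2,107.9,70,-0.12
python3 - <<'E'
from m import *
f=lambda c,rw,z:back('top',110+rw/3.3-.5,150+c/3.4-.5,z)
a,b=f(135,244,38),f(226,215,38);print('green pins',a,b,(a+b)/2,np.linalg.norm(a-b))
a,b=f(628,375,38),f(734,394,38);print('pink pins',a,b,(a+b)/2,np.linalg.norm(a-b))
print('jar',back('top',134.7,233,60),'cup',back('top',137,299,60))
E
```

```text
t 1.3 tcp [221.2 584.5 231.3] yaw 1.209 open 0.999 grip 0.0 F [-0.2 -0.1 -0.4]
340,360,150,0.6 [-0.0, -0.0, 0.194, -0.762, -0.672, 0.325]
-- new call
462.2,107.9,70,-0.12 [0.0, -0.0, 0.229, -1.108, -0.166, 0.32]
green pins [564.51001754 249.01395179] [594.3906958  164.50666608] [579.45035667 206.76030894] 89.63445916776729
pink pins [ 443.14515887 -217.68964142] [ 426.13678069 -317.16898324] [ 434.64096978 -267.42931233] 100.92286349439944
jar [721.07311401 110.20831347] cup [ 716.84984396 -101.35195931]
```

Request:
carry_out(series=[[0,0,0.194,-0.762,-0.672,0.325,-1],[0,0,0.194,-0.762,-0.672,0.325,-1],[0,0,0.194,-0.762,-0.672,0.325,-1],[0,0,0.194,-0.762,-0.672,0.325,-1],[0,0,0.194,-0.762,-0.672,0.325,-1],[0,0,0.194,-0.762,-0.672,0.325,-1],[0,0,0.194,-0.762,-0.672,0.325,-1]])

```text
clock: 2.17
eef_pos: [340.1, 361.5, 150.7]
tcp_rot: [3.14, -0.001, 2.171]
contact_force: [0.0, -0.0, 0.0]
opening: 1.001
grasp_force: 0.0
```

```bash
python3 p.py 400,200,100,0.2 462.2,107.9,80,-0.12 /462.2,107.9,10,-0.12
```

```text
t 2.17 tcp [340.1 361.5 150.7] yaw 0.6 open 1.001 grip 0.0 F [ 0. -0.  0.]
400,200,100,0.2 [0.0, -0.0, 0.127, -0.669, -0.168, 0.202]
462.2,107.9,80,-0.12 [0.0, -0.0, 0.229, -1.113, -0.17, 0.282]
-- new call
462.2,107.9,10,-0.12 [0.0, 0.0, 0.0, 0.0, -0.0, 0.28]
```

Request:
carry_out(series=[[0,0,0.229,-1,-0.17,0.28,-1],[0,0,0.229,-1,-0.17,0.28,-1],[0,0,0.229,-1,-0.17,0.28,-1],[0,0,0.229,-1,-0.17,0.28,-1],[0,0,0.229,-1,-0.17,0.28,-1],[0,0,0.229,-1,-0.17,0.28,-1],[0,0,0.229,-1,-0.17,0.28,-1]])

```text
clock: 3.05
eef_pos: [445.9, 131.3, 80.5]
tcp_rot: [3.141, -0.001, 1.453]
contact_force: [-0.3, 0.3, 0.6]
opening: 0.998
grasp_force: 0.0
```

```bash
python3 p.py 462.2,107.9,50,-0.12 462.2,107.9,11,-0.12
```

```text
t 3.05 tcp [445.9 131.3  80.5] yaw -0.117 open 0.998 grip 0.0 F [-0.3  0.3  0.6]
462.2,107.9,50,-0.12 [0.0, -0.0, 0.001, -0.085, 0.075, 0.122]
462.2,107.9,11,-0.12 [0.0, -0.0, 0.001, -0.085, 0.075, 0.278]
```

Request:
carry_out(series=[[0,0,0.001,-0.085,0.075,0.1,-1],[0,0,0.001,-0.085,0.075,0.29,-1],[0,0,0.001,-0.085,0.075,0.29,-1],[0,0,0.001,-0.085,0.075,0.29,0.5],[0,0,0.001,-0.085,0.075,0.29,0.8],[0,0,0.001,-0.085,0.075,0.29,0.8],[0,0,0.001,-0.085,0.075,0.29,0.8],[0,0,0.001,-0.085,0.075,0.29,0.8]], force=35)

```text
clock: 4.05
eef_pos: [463.1, 106.9, 9.4]
tcp_rot: [3.139, -0.001, 1.448]
contact_force: [-2.3, 2.3, 11.3]
opening: 0.507
grasp_force: 34.3
```

```bash
python3 p.py 462.2,107.9,90,-0.12 582,210.5,100,0.337 /582,210.5,40,0.337
```

```text
t 4.05 tcp [463.1 106.9   9.4] yaw -0.123 open 0.507 grip 34.3 F [-2.3  2.3 11.3]
462.2,107.9,90,-0.12 [0.001, -0.0, -0.001, 0.004, -0.003, -0.322]
582,210.5,100,0.337 [0.001, -0.0, -0.146, 0.47, 0.422, -0.361]
-- new call
582,210.5,40,0.337 [0.0, 0.0, 0.0, -0.0, -0.0, 0.24]
```

Request:
carry_out(series=[[0,0,0,0,0,-0.2,0.8],[0,0,0,0,0,-0.36,0.8],[0,0,-0.146,0.47,0.422,-0.36,0.8],[0,0,-0.146,0.47,0.422,-0.36,0.8],[0,0,-0.146,0.47,0.422,-0.36,0.8],[0,0,-0.146,0.47,0.422,-0.36,0.8],[0,0,-0.146,0.47,0.422,-0.36,0.8]])

```text
clock: 4.92
eef_pos: [580.1, 209.5, 97.9]
tcp_rot: [-3.141, 0.0, 1.906]
contact_force: [-0.7, 0.3, -1.5]
opening: 0.51
grasp_force: 36.8
```

```bash
python3 p.py 582,210.5,45,0.337 582,210.5,24,0.337; python3 - <<'E'
from h import *
a=r.grab_frame('side');cv2.imwrite('pics/s1.png',cv2.resize(a[180:360,220:420,::-1],None,fx=3.3,fy=3.3,interpolation=cv2.INTER_CUBIC))
E
```

```text
t 4.92 tcp [580.1 209.5  97.9] yaw 0.335 open 0.51 grip 36.8 F [-0.7  0.3 -1.5]
582,210.5,45,0.337 [-0.0, 0.0, -0.001, 0.001, 0.008, 0.212]
582,210.5,24,0.337 [-0.0, 0.0, -0.001, 0.001, 0.009, 0.296]
```

View pics/s1.png

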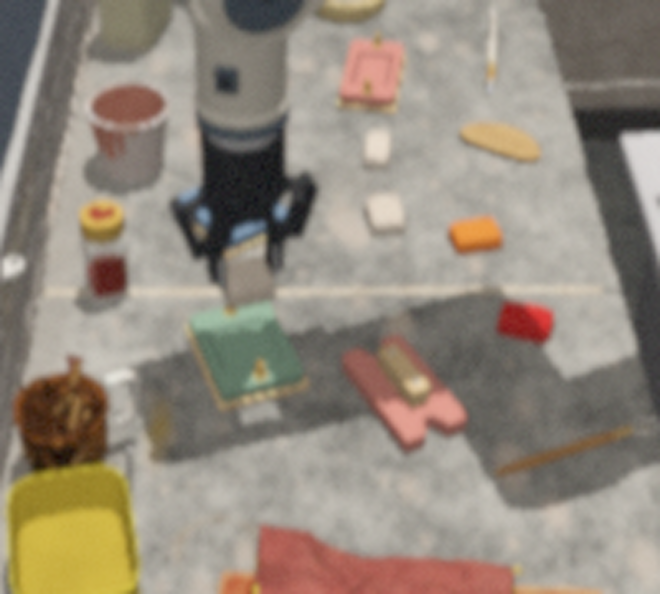

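Request:
carry_out(series=[[0,0,0,0.001,0.008,0.15,0.8],[0,0,0,0.001,0.008,0.26,0.8],[0,0,0,0.001,0.008,0.29,0.8],[0,0,0,0.001,0.008,0.296,0.8],[0,0,0,0.001,0.008,0.296,0.8]])

```text
clock: 5.6
eef_pos: [583.5, 210.9, 24.7]
tcp_rot: [3.14, -0.0, 1.906]
contact_force: [0.4, 0.1, -1.3]
opening: 0.51
grasp_force: 36.8
```

Request:
carry_out(series=[[0,0,0,0,0,0.004,0.2],[0,0,0,0,0,0.004,-0.5],[0,0,0,0,0,0.004,-1],[0,0,0,0,0,-0.1,-1],[0,0,0,0,0,-0.3,-1],[0,0,0,0,0,-0.3,-1]])

```text
clock: 6.35
eef_pos: [585.6, 211.8, 102.5]
tcp_rot: [3.135, -0.0, 1.906]
contact_force: [0.7, 0.4, -0.3]
opening: 0.998
grasp_force: 0.0
```

```bash
python3 p.py 434.7,1.4,100,0.08 /434.7,1.4,8,0.08
```

```text
t 6.35 tcp [585.6 211.8 102.5] yaw 0.336 open 0.998 grip 0.0 F [ 0.7  0.4 -0.3]
434.7,1.4,100,0.08 [0.002, -0.0, 0.081, -0.596, -0.847, 0.004]
-- new call
434.7,1.4,8,0.08 [0.0, 0.0, 0.0, 0.0, -0.0, 0.368]
```

Request:
carry_out(series=[[0,0,0.081,-0.596,-0.847,0.05,-1],[0,0,0.081,-0.596,-0.847,0.05,-1],[0,0,0.081,-0.596,-0.847,0.05,-1],[0,0,0.081,-0.596,-0.847,0.05,-1],[0,0,0.081,-0.596,-0.847,0.05,-1],[0,0,0.081,-0.596,-0.847,0.05,-1]])

```text
clock: 7.1
eef_pos: [432.2, 0.1, 86.0]
tcp_rot: [3.141, -0.0, 1.65]
contact_force: [-0.6, -0.8, -0.1]
opening: 1.002
grasp_force: 0.0
```

```bash
python3 p.py 434.7,1.4,8,0.08
```

```text
t 7.1 tcp [4.322e+02 1.000e-01 8.600e+01] yaw 0.08 open 1.002 grip 0.0 F [-0.6 -0.8 -0.1]
434.7,1.4,8,0.08 [0.0, -0.0, -0.0, 0.004, 0.01, 0.312]
```

Request:
carry_out(series=[[0,0,0,0.004,0.005,0.2,-1],[0,0,0,0.004,0.005,0.31,-1],[0,0,0,0.004,0.005,0.31,-1],[0,0,0,0.004,0.005,0.31,0.5],[0,0,0,0.004,0.005,0.31,0.8],[0,0,0,0.004,0.005,0.31,0.8],[0,0,0,0.004,0.005,0.31,0.8]])

```text
clock: 7.98
eef_pos: [434.1, 1.6, 9.7]
tcp_rot: [3.14, 0.0, 1.652]
contact_force: [-1.1, 0.5, 10.3]
opening: 0.411
grasp_force: 34.1
```

```bash
python3 p.py 434.7,1.4,90,0.08 599.3,-1.5,95,0.661
```

```text
t 7.97 tcp [434.1   1.6   9.7] yaw 0.081 open 0.411 grip 34.1 F [-1.1  0.5 10.3]
434.7,1.4,90,0.08 [0.001, 0.0, 0.0, -0.001, 0.003, -0.321]
599.3,-1.5,95,0.661 [0.001, 0.0, -0.185, -0.066, 0.658, -0.34]
```

Request:
carry_out(series=[[0,0,0,0,0,-0.2,0.8],[0,0,0,0,0,-0.34,0.8],[0,0,-0.185,-0.066,0.658,-0.34,0.8],[0,0,-0.185,-0.066,0.658,-0.34,0.8],[0,0,-0.185,-0.066,0.658,-0.34,0.8],[0,0,-0.185,-0.066,0.658,-0.34,0.8],[0,0,-0.185,-0.066,0.658,-0.34,0.8],[0,0,-0.185,-0.066,0.658,-0.34,0.8]])

```text
clock: 8.98
eef_pos: [597.1, -1.6, 93.6]
tcp_rot: [-3.141, -0.001, 2.232]
contact_force: [0.9, 0.6, -0.4]
opening: 0.411
grasp_force: 35.4
```

```bash
python3 p.py 599.3,-1.5,24,0.661
```

```text
t 8.97 tcp [597.1  -1.6  93.6] yaw 0.661 open 0.411 grip 35.4 F [ 0.9  0.6 -0.4]
599.3,-1.5,24,0.661 [-0.0, -0.0, -0.0, -0.005, 0.007, 0.278]
```

Request:
carry_out(series=[[0,0,0,-0.005,0.006,0.15,0.8],[0,0,0,-0.005,0.006,0.25,0.8],[0,0,0,-0.005,0.006,0.278,0.8],[0,0,0,-0.005,0.006,0.278,0.8],[0,0,0,-0.005,0.006,0.278,0.8]])

```text
clock: 9.6
eef_pos: [600.6, -1.7, 24.8]
tcp_rot: [3.141, 0.001, 2.233]
contact_force: [-0.5, -0.0, -0.5]
opening: 0.409
grasp_force: 35.4
```

Request:
carry_out(series=[[0,0,0,0,0,0.004,0.2],[0,0,0,0,0,0.004,-0.5],[0,0,0,0,0,0.004,-1],[0,0,0,0,0,-0.1,-1],[0,0,0,0,0,-0.28,-1],[0,0,0,0,0,-0.28,-1],[0,0,0,0,0,-0.28,-1]])

```text
clock: 10.48
eef_pos: [600.2, -1.7, 93.8]
tcp_rot: [-3.142, -0.0, 2.233]
contact_force: [0.5, -0.1, -0.0]
opening: 0.995
grasp_force: 0.0
```

```bash
python3 p.py 436.9,-119,85,-0.136
```

```text
t 10.47 tcp [600.2  -1.7  93.8] yaw 0.662 open 0.995 grip 0.0 F [ 0.5 -0.1 -0. ]
436.9,-119,85,-0.136 [-0.0, -0.0, 0.254, 0.032, -0.804, 0.035]
```

Request:
carry_out(series=[[0,0,0.254,0.032,-0.804,0.035,-1],[0,0,0.254,0.032,-0.804,0.035,-1],[0,0,0.254,0.032,-0.804,0.035,-1],[0,0,0.254,0.032,-0.804,0.035,-1],[0,0,0.254,0.032,-0.804,0.035,-1],[0,0,0.254,0.032,-0.804,0.035,-1],[0,0,0.254,0.032,-0.804,0.035,-1]])

```text
clock: 11.35
eef_pos: [436.8, -118.8, 84.7]
tcp_rot: [-3.14, -0.0, 1.437]
contact_force: [0.9, -0.2, -0.8]
opening: 1.001
grasp_force: 0.0
```

```bash
python3 p.py 436.9,-119,5,-0.136; python3 - <<'E'
from h import *
a=r.grab_frame('side');cv2.imwrite('pics/s2.png',cv2.resize(a[180:360,220:420,::-1],None,fx=3.3,fy=3.3,interpolation=cv2.INTER_CUBIC))
E
```

```text
t 11.35 tcp [ 436.8 -118.8   84.7] yaw -0.134 open 1.001 grip 0.0 F [ 0.9 -0.2 -0.8]
436.9,-119,5,-0.136 [-0.0, -0.0, 0.001, -0.001, 0.001, 0.319]
```

View pics/s2.png

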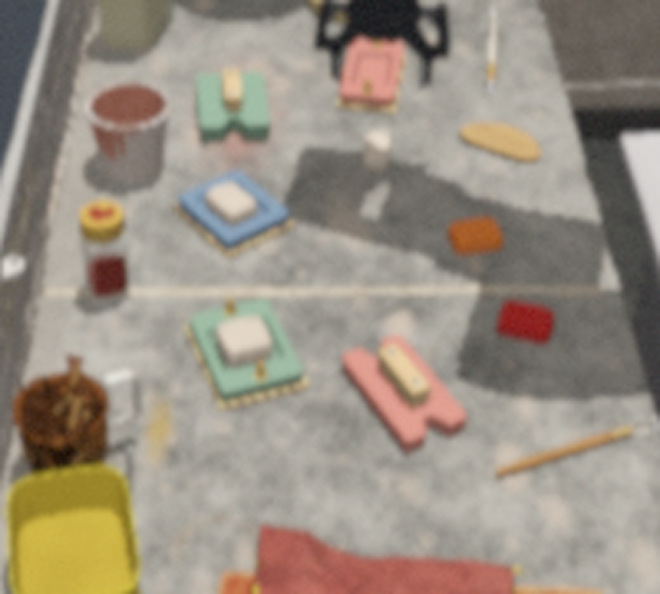

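Request:
carry_out(series=[[0,0,0,0,0,0.2,-1],[0,0,0,0,0,0.315,-1],[0,0,0,0,0,0.315,-1],[0,0,0,0,0,0.315,0.5],[0,0,0,0,0,0.315,0.9],[0,0,0,0,0,0.315,0.9],[0,0,0,0,0,0.315,0.9],[0,0,0,0,0,0.315,0.9]])

```text
clock: 12.4
eef_pos: [437.7, -119.2, 7.6]
tcp_rot: [3.14, 0.0, 1.435]
contact_force: [-1.2, 0.9, 10.8]
opening: 0.309
grasp_force: 34.1
```

```bash
python3 p.py 434.9,-269.4,85,-0.15 
```

```text
t 12.4 tcp [ 437.7 -119.2    7.6] yaw -0.135 open 0.309 grip 34.1 F [-1.2  0.9 10.8]
434.9,-269.4,85,-0.15 [0.0, 0.0, 0.005, -0.597, 0.071, -0.309]
```

Request:
carry_out(series=[[0,0,0,0,0,-0.15,0.9],[0,0,0,0,0,-0.31,0.9],[0,0,0.005,-0.3,0.035,-0.31,0.9],[0,0,0.005,-0.597,0.071,-0.31,0.9],[0,0,0.005,-0.597,0.071,-0.31,0.9],[0,0,0.005,-0.597,0.071,-0.31,0.9],[0,0,0.005,-0.597,0.071,-0.31,0.9]])

```text
clock: 13.28
eef_pos: [434.0, -268.5, 84.0]
tcp_rot: [-3.141, -0.0, 1.419]
contact_force: [0.4, -0.4, -0.4]
opening: 0.31
grasp_force: 35.1
```

```bash
python3 p.py 434.9,-269.4,22.5,-0.15 
```

```text
t 13.28 tcp [ 434.  -268.5   84. ] yaw -0.152 open 0.31 grip 35.1 F [ 0.4 -0.4 -0.4]
434.9,-269.4,22.5,-0.15 [-0.0, -0.0, -0.001, -0.003, 0.004, 0.246]
```

Request:
carry_out(series=[[0,0,0,-0.002,0.003,0.15,0.9],[0,0,0,-0.002,0.003,0.23,0.9],[0,0,0,-0.002,0.003,0.248,0.9],[0,0,0,-0.002,0.003,0.248,0.9],[0,0,0,-0.002,0.003,0.248,0.9]])

```text
clock: 13.9
eef_pos: [435.6, -269.5, 22.6]
tcp_rot: [3.141, 0.0, 1.42]
contact_force: [0.1, 0.0, -0.8]
opening: 0.311
grasp_force: 35.1
```

Request:
carry_out(series=[[0,0,0,0,0,0.002,0.4],[0,0,0,0,0,0.002,-0.3],[0,0,0,0,0,0.002,-1],[0,0,0,0,0,-0.1,-1],[0,0,0,0,0,-0.4,-1],[0,0,0,0,0,-0.4,-1],[0,0,0,0,0,-0.4,-1]])

```text
clock: 14.78
eef_pos: [435.5, -270.2, 122.7]
tcp_rot: [3.14, 0.001, 1.419]
contact_force: [0.5, -0.1, -0.2]
opening: 0.999
grasp_force: 0.0
```

```bash
python3 p.py 604.9,-199,110,0.06 
```

```text
t 14.78 tcp [ 435.5 -270.2  122.7] yaw -0.151 open 0.999 grip 0.0 F [ 0.5 -0.1 -0.2]
604.9,-199,110,0.06 [0.001, 0.0, -0.067, 0.384, 0.627, 0.052]
```

Request:
carry_out(series=[[0,0,-0.067,0.384,0.627,0.05,-1],[0,0,-0.067,0.384,0.627,0.05,-1],[0,0,-0.067,0.384,0.627,0.05,-1],[0,0,-0.067,0.384,0.627,0.05,-1],[0,0,-0.067,0.384,0.627,0.05,-1],[0,0,-0.067,0.384,0.627,0.05,-1]])

```text
clock: 15.52
eef_pos: [602.9, -198.9, 108.6]
tcp_rot: [-3.14, -0.001, 1.629]
contact_force: [-0.6, 0.2, 0.2]
opening: 1.0
grasp_force: 0.0
```

```bash
python3 p.py 604.9,-199,27,0.06; python3 - <<'E'
from h import *
a=r.grab_frame('side');b=r.grab_frame('top')
f=lambda im:cv2.resize(im[...,::-1],(390,300*1),interpolation=cv2.INTER_CUBIC)
A=cv2.resize(a[180:320,230:400,::-1],None,fx=2.3,fy=2.3,interpolation=cv2.INTER_CUBIC)
B=cv2.resize(b[150:250,170:390,::-1],None,fx=3.6,fy=3,interpolation=cv2.INTER_CUBIC)
v=np.zeros((300+A.shape[0]-30,792,3),np.uint8);v[:300,:B.shape[1]]=B;v[300:,:A.shape[1]]=A[30:]
C=cv2.resize(a[180:215,310:355,::-1],None,fx=8,fy=8,interpolation=cv2.INTER_CUBIC);v[300:300+C.shape[0],400:400+C.shape[1]]=C[:v.shape[0]-300]
cv2.imwrite('pics/s3.png',v)
E
```

```text
t 15.53 tcp [ 602.9 -198.9  108.6] yaw 0.058 open 1.0 grip 0.0 F [-0.6  0.2  0.2]
604.9,-199,27,0.06 [-0.001, -0.0, -0.001, -0.001, 0.009, 0.326]
```

View pics/s3.png

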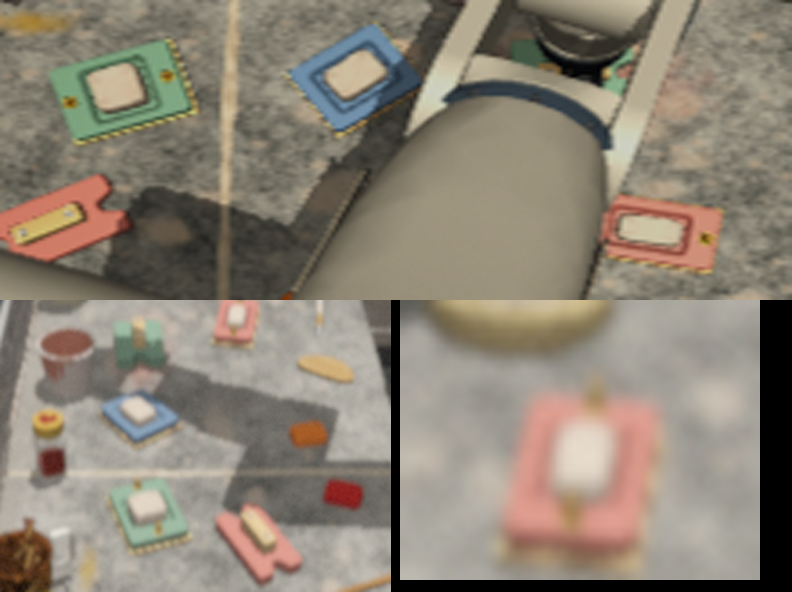

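```bash
python3 - <<'E'
from m import *
it=r.grab_frame('top')
def rectw(q,z):
    b=np.array([back('top',p[1],p[0],z) for p in q],np.float32);c,wh,a=cv2.minAreaRect(b);return np.array(c),np.round(wh,1),round(np.deg2rad(a),3)
for nm,x,z,h,mo in(('square',(582.2,211,.337),34,9,'green'),('oblong',(599.3,-1.5,.661),30,9,'blue'),('bar',(434.9,-269.4,-.15),28,10,'pink')):
    p=proj('top',np.array([[x[0],x[1],z]]))[0]
    c,wh,a=rectw(hullmask(it,p[1],p[0],h+1,color(it,p[1],p[0])),z)
    d=c-x[:2];R=np.array([[np.cos(x[2]),np.sin(x[2])],[-np.sin(x[2]),np.cos(x[2])]])
    print(nm,np.round(c,1),wh,a,'in mould frame',np.round(R@d,1))
E
```

```text
square [581.2 209.8] [47.2 46.4] 0.335 in mould frame [-1.4 -0.8]
oblong [599.6  -3. ] [40. 54.] 0.659 in mould frame [-0.7 -1.4]
bar [ 434.3 -268.9] [58.1 29. ] 1.419 in mould frame [-0.7  0.4]
```

Request:
carry_out(series=[[0,0,0,-0.001,0.007,0.15,-1],[0,0,0,-0.001,0.007,0.31,-1],[0,0,0,-0.001,0.007,0.322,-1],[0,0,0,-0.001,0.007,0.322,0.3],[0,0,0,-0.001,0.007,0.322,0.95],[0,0,0,-0.001,0.007,0.322,0.95],[0,0,0,-0.001,0.007,0.322,0.95],[0,0,0,-0.001,0.007,0.322,0.95]], force=70)

```text
clock: 16.68
eef_pos: [606.9, -199.0, 30.3]
tcp_rot: [3.14, 0.001, 1.63]
contact_force: [-1.6, 0.6, 6.5]
opening: 0.213
grasp_force: 70.1
```

```bash
python3 p.py 604.9,-199,120,0.06
```

```text
t 16.68 tcp [ 606.9 -199.    30.3] yaw 0.059 open 0.213 grip 70.1 F [-1.6  0.6  6.5]
604.9,-199,120,0.06 [0.0, 0.0, -0.0, 0.0, -0.008, -0.359]
```

Request:
carry_out(series=[[0,0,0,0,0,-0.1,0.95],[0,0,0,0,0,-0.25,0.95],[0,0,0,0,0,-0.45,0.95],[0,0,0,0.1,-0.08,-0.45,0.95],[0,0,0,0.3,-0.12,-0.45,0.95],[0,0,0,0.5,-0.14,-0.45,0.95],[0,0,0,0.7,-0.14,-0.45,0.95],[0,0,0,0.8,-0.14,-0.45,0.95]])

```text
clock: 17.68
eef_pos: [558.7, 1.1, 141.6]
tcp_rot: [-3.141, -0.0, 1.631]
contact_force: [0.3, -0.6, -4.0]
opening: 0.217
grasp_force: 69.1
```

```bash
python3 p.py 583.5,211.5,120,0.337
```

```text
t 17.68 tcp [558.7   1.1 141.6] yaw 0.061 open 0.217 grip 69.1 F [ 0.3 -0.6 -4. ]
583.5,211.5,120,0.337 [-0.0, -0.0, -0.088, 0.834, 0.15, 0.086]
```

Request:
carry_out(series=[[0,0,-0.03,0.2,0.05,0,0.95],[0,0,-0.06,0.4,0.1,0,0.95],[0,0,-0.088,0.6,0.12,0,0.95],[0,0,-0.088,0.75,0.14,0.04,0.95],[0,0,-0.088,0.83,0.15,0.086,0.95],[0,0,-0.088,0.834,0.15,0.086,0.95],[0,0,-0.088,0.834,0.15,0.086,0.95],[0,0,-0.088,0.834,0.15,0.086,0.95]])

```text
clock: 18.68
eef_pos: [584.9, 208.0, 120.4]
tcp_rot: [3.141, 0.0, 1.905]
contact_force: [0.2, 0.5, -3.6]
opening: 0.211
grasp_force: 69.0
```

```bash
python3 p.py 583.5,211.5,80,0.337 583.5,211.5,56,0.337
```

```text
t 18.68 tcp [584.9 208.  120.4] yaw 0.334 open 0.211 grip 69.0 F [ 0.2  0.5 -3.6]
583.5,211.5,80,0.337 [0.0, 0.0, -0.001, 0.015, -0.001, 0.162]
583.5,211.5,56,0.337 [0.0, 0.0, -0.001, 0.015, -0.001, 0.258]
```

Request:
carry_out(series=[[0,0,-0.001,0.014,-0.001,0.1,0.95],[0,0,-0.001,0.014,-0.001,0.16,0.95],[0,0,-0.001,0.014,-0.001,0.18,0.95],[0,0,-0.001,0.014,-0.001,0.18,0.95],[0,0,-0.001,0.014,-0.001,0.18,0.95]])

```text
clock: 19.3
eef_pos: [583.8, 212.5, 75.7]
tcp_rot: [3.141, 0.0, 1.909]
contact_force: [0.2, 0.1, -3.6]
opening: 0.214
grasp_force: 69.1
```

```bash
python3 p.py 583.5,211.5,51.5,0.337; python3 - <<'E'
from h import *
a=r.grab_frame('side')
cv2.imwrite('pics/s4.png',cv2.resize(a[240:320,260:350,::-1],None,fx=7,fy=7,interpolation=cv2.INTER_CUBIC))
E
```

```text
t 19.3 tcp [583.8 212.5  75.7] yaw 0.339 open 0.214 grip 69.1 F [ 0.2  0.1 -3.6]
583.5,211.5,51.5,0.337 [0.0, 0.0, 0.001, -0.003, -0.002, 0.097]
```

View pics/s4.png

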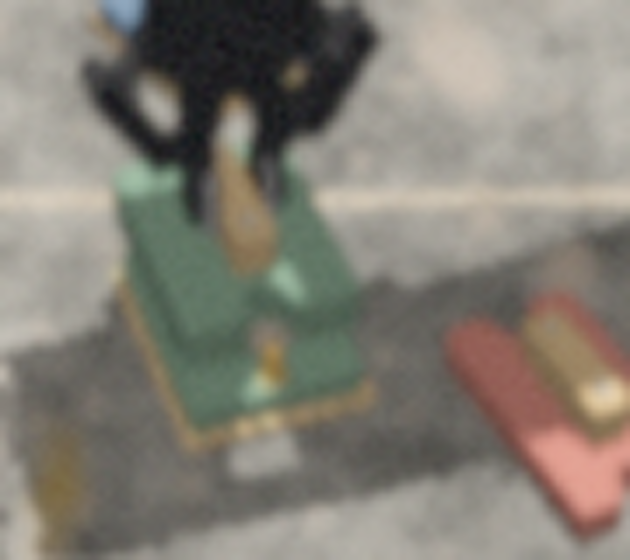

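Request:
carry_out(series=[[0,0,0,-0.003,-0.002,0.03,0.95],[0,0,0,-0.003,-0.002,0.06,0.95],[0,0,0,-0.003,-0.002,0.08,0.95],[0,0,0,-0.003,-0.002,0.09,0.95],[0,0,0,-0.003,-0.002,0.095,0.95],[0,0,0,-0.003,-0.002,0.095,0.95]])

```text
clock: 20.1
eef_pos: [583.1, 211.6, 51.3]
tcp_rot: [3.141, 0.0, 1.91]
contact_force: [0.3, 0.8, -3.1]
opening: 0.213
grasp_force: 69.2
```

Request:
carry_out(series=[[0,0,0,0,0,0.004,0.95],[0,0,0,0,0,0.006,0.95],[0,0,0,0,0,0.006,0.95]])

```text
clock: 20.48
eef_pos: [583.3, 211.6, 50.9]
tcp_rot: [3.141, 0.0, 1.91]
contact_force: [-2.2, -0.5, 6.5]
opening: 0.215
grasp_force: 70.4
```

Request:
carry_out(series=[[0,0,0,0,0,0,0.4],[0,0,0,0,0,0,-0.5],[0,0,0,0,0,0,-1],[0,0,0,0,0,-0.1,-1],[0,0,0,0,0,-0.3,-1],[0,0,0,0,0,-0.3,-1],[0,0,0,0,0,-0.3,-1]])

```text
clock: 21.35
eef_pos: [582.8, 211.5, 124.6]
tcp_rot: [-3.142, 0.0, 1.91]
contact_force: [0.1, 0.8, -0.4]
opening: 1.002
grasp_force: 0.0
```

```bash
python3 p.py 435,265.5,90,0.454
```

```text
t 21.35 tcp [582.8 211.5 124.6] yaw 0.339 open 1.002 grip 0.0 F [ 0.1  0.8 -0.4]
435,265.5,90,0.454 [-0.0, 0.0, -0.037, 0.4, -0.486, 0.138]
```

Request:
carry_out(series=[[0,0,-0.037,0.2,-0.24,0,-1],[0,0,-0.037,0.4,-0.486,0.05,-1],[0,0,-0.037,0.4,-0.486,0.138,-1],[0,0,-0.037,0.4,-0.486,0.138,-1],[0,0,-0.037,0.4,-0.486,0.138,-1],[0,0,-0.037,0.4,-0.486,0.138,-1]])

```text
clock: 22.1
eef_pos: [436.5, 265.5, 90.6]
tcp_rot: [3.14, -0.0, 2.025]
contact_force: [-0.4, 0.2, -0.0]
opening: 1.001
grasp_force: 0.0
```

```bash
python3 p.py 435,265.5,23,0.454; python3 - <<'E'
from h import *
a=r.grab_frame('side');b=r.grab_frame('top')
A=cv2.resize(a[240:320,260:340,::-1],None,fx=5,fy=5,interpolation=cv2.INTER_CUBIC)
B=cv2.resize(b[150:230,165:245,::-1],None,fx=5,fy=5,interpolation=cv2.INTER_CUBIC)
cv2.imwrite('pics/s5.png',np.hstack([A,B]))
E
```

```text
t 22.1 tcp [436.5 265.5  90.6] yaw 0.454 open 1.001 grip 0.0 F [-0.4  0.2 -0. ]
435,265.5,23,0.454 [0.0, -0.0, 0.0, 0.003, -0.006, 0.27]
```

View pics/s5.png

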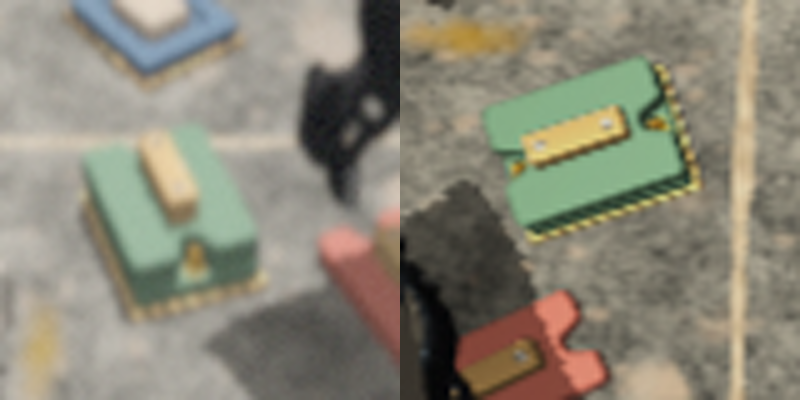

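Request:
carry_out(series=[[0,0,0,0.003,-0.004,0.15,-1],[0,0,0,0.003,-0.004,0.26,-1],[0,0,0,0.003,-0.004,0.272,-1],[0,0,0,0.003,-0.004,0.272,0.3],[0,0,0,0.003,-0.004,0.272,0.95],[0,0,0,0.003,-0.004,0.272,0.95],[0,0,0,0.003,-0.004,0.272,0.95],[0,0,0,0.003,-0.004,0.272,0.95]])

```text
clock: 23.2
eef_pos: [434.5, 266.0, 23.2]
tcp_rot: [3.14, -0.0, 2.026]
contact_force: [-0.7, -0.9, 7.3]
opening: 0.212
grasp_force: 69.4
```

```bash
python3 p.py 420,100,140,0.3 /420,-80,140,0.05 /436,-269,110,-0.15
```

```text
t 23.2 tcp [434.5 266.   23.2] yaw 0.455 open 0.212 grip 69.4 F [-0.7 -0.9  7.3]
420,100,140,0.3 [0.0, -0.0, 0.049, -0.571, -0.344, -0.468]
-- new call
420,-80,140,0.05 [-0.0, -0.0, 0.08, -0.688, -0.213, -0.0]
-- new call
436,-269,110,-0.15 [0.0, -0.0, 0.064, -0.758, 0.026, 0.12]
```

Request:
carry_out(series=[[0,0,0,0,0,-0.1,0.95],[0,0,0,0,0,-0.25,0.95],[0,0,0,0,0,-0.45,0.95],[0,0,0.03,-0.15,-0.1,-0.467,0.95],[0,0,0.049,-0.35,-0.22,-0.467,0.95],[0,0,0.049,-0.571,-0.344,-0.467,0.95],[0,0,0.049,-0.571,-0.344,-0.467,0.95]])

```text
clock: 24.08
eef_pos: [418.1, 96.2, 138.9]
tcp_rot: [-3.14, 0.001, 1.867]
contact_force: [0.2, -0.3, -2.4]
opening: 0.215
grasp_force: 69.5
```

Request:
carry_out(series=[[0,0,0.03,-0.2,-0.07,0,0.95],[0,0,0.06,-0.4,-0.14,0,0.95],[0,0,0.08,-0.6,-0.2,0,0.95],[0,0,0.08,-0.688,-0.213,0,0.95],[0,0,0.08,-0.688,-0.213,0,0.95]])

```text
clock: 24.7
eef_pos: [420.1, -81.0, 139.1]
tcp_rot: [3.141, 0.0, 1.618]
contact_force: [0.9, 0.7, -2.3]
opening: 0.214
grasp_force: 69.5
```

```bash
python3 p.py 436,-268.7,110,-0.15
```

```text
t 24.7 tcp [420.1 -81.  139.1] yaw 0.048 open 0.214 grip 69.5 F [ 0.9  0.7 -2.3]
436,-268.7,110,-0.15 [0.0, -0.0, 0.063, -0.753, 0.028, 0.117]
```

Request:
carry_out(series=[[0,0,0.03,-0.2,0.01,0,0.95],[0,0,0.063,-0.4,0.02,0,0.95],[0,0,0.063,-0.6,0.028,0,0.95],[0,0,0.063,-0.72,0.028,0.06,0.95],[0,0,0.063,-0.753,0.028,0.15,0.95],[0,0,0.063,-0.753,0.028,0.2,0.95],[0,0,0.063,-0.753,0.028,0.2,0.95],[0,0,0.063,-0.753,0.028,0.2,0.95]])

```text
clock: 25.7
eef_pos: [436.5, -267.3, 89.6]
tcp_rot: [3.141, 0.0, 1.424]
contact_force: [-0.5, -0.6, -3.2]
opening: 0.219
grasp_force: 69.4
```

```bash
python3 p.py 436,-268.7,68,-0.15
```

```text
t 25.7 tcp [ 436.5 -267.3   89.6] yaw -0.147 open 0.219 grip 69.4 F [-0.5 -0.6 -3.2]
436,-268.7,68,-0.15 [0.0, 0.0, 0.001, -0.006, -0.001, 0.086]
```

Request:
carry_out(series=[[0,0,0.001,-0.005,-0.001,0.05,0.95],[0,0,0.001,-0.005,-0.001,0.086,0.95],[0,0,0.001,-0.005,-0.001,0.086,0.95],[0,0,0.001,-0.005,-0.001,0.086,0.95]])

```text
clock: 26.2
eef_pos: [435.5, -269.2, 67.5]
tcp_rot: [-3.141, -0.0, 1.419]
contact_force: [0.2, 0.1, -2.7]
opening: 0.217
grasp_force: 69.5
```

```bash
python3 p.py 436,-268.7,44.5,-0.15; python3 - <<'E'
from h import *
a=r.grab_frame('side')
cv2.imwrite('pics/s6.png',cv2.resize(a[170:230,300:370,::-1],None,fx=9,fy=9,interpolation=cv2.INTER_CUBIC))
E
```

```text
t 26.2 tcp [ 435.5 -269.2   67.5] yaw -0.151 open 0.217 grip 69.5 F [ 0.2  0.1 -2.7]
436,-268.7,44.5,-0.15 [-0.0, -0.0, -0.0, 0.002, 0.002, 0.092]
```

View pics/s6.png

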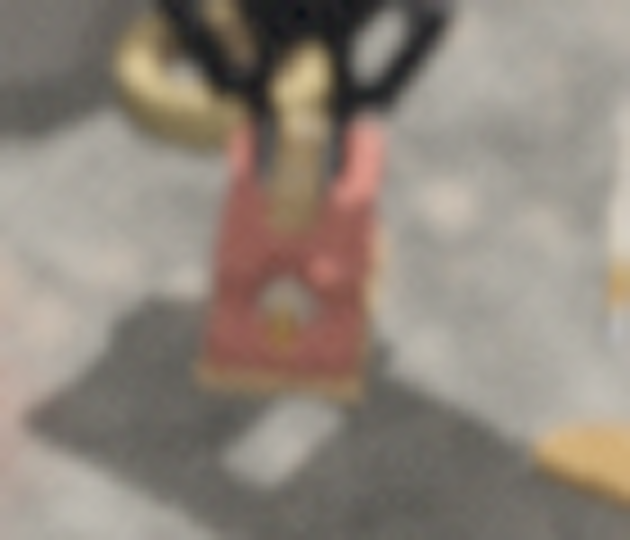

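The picture shows the pink cover above the pink mould, with the near brass pin (285, 325) centred under the notch. Lowering now.

Request:
carry_out(series=[[0,0,0,0.002,0.001,0.03,0.95],[0,0,0,0.002,0.001,0.06,0.95],[0,0,0,0.002,0.001,0.08,0.95],[0,0,0,0.002,0.001,0.09,0.95],[0,0,0,0.002,0.001,0.096,0.95],[0,0,0,0.002,0.001,0.096,0.95]])

```text
clock: 27.0
eef_pos: [435.6, -268.6, 44.6]
tcp_rot: [-3.141, -0.0, 1.419]
contact_force: [-5.1, 3.4, 15.3]
opening: 0.212
grasp_force: 71.8
```

Request:
carry_out(series=[[0,0,0,0,0,-0.001,0.4],[0,0,0,0,0,-0.001,-0.5],[0,0,0,0,0,-0.001,-1],[0,0,0,0,0,-0.1,-1],[0,0,0,0,0,-0.4,-1],[0,0,0,0,0,-0.4,-1]])

```text
clock: 27.75
eef_pos: [437.8, -270.0, 147.0]
tcp_rot: [3.136, 0.002, 1.42]
contact_force: [-0.0, 0.3, -0.8]
opening: 0.998
grasp_force: 0.0
```

```bash
python3 p.py 420,-60,180,-0.15
```

```text
t 27.75 tcp [ 437.8 -270.   147. ] yaw -0.151 open 0.998 grip 0.0 F [-0.   0.3 -0.8]
420,-60,180,-0.15 [0.002, 0.001, -0.0, 0.819, -0.196, -0.135]
```

Request:
carry_out(series=[[0,0,0,0.4,-0.1,-0.13,-1],[0,0,0,0.82,-0.196,-0.13,-1],[0,0,0,0.82,-0.196,-0.13,-1],[0,0,0,0.82,-0.196,-0.13,-1],[0,0,0,0.82,-0.196,-0.13,-1]])

```text
clock: 28.38
eef_pos: [417.9, -57.3, 175.7]
tcp_rot: [-3.141, -0.0, 1.423]
contact_force: [-0.4, 0.3, -0.5]
opening: 1.001
grasp_force: 0.0
```

```bash
python3 - <<'E'
from m import *
a=r.grab_frame('side');b=r.grab_frame('top')
A=cv2.resize(a[180:225,305:365,::-1],(480,360),interpolation=cv2.INTER_CUBIC)
B=cv2.resize(b[210:245,325:375,::-1],(320,224),interpolation=cv2.INTER_CUBIC)
C=cv2.resize(a[180:320,225:365,::-1],(320,320),interpolation=cv2.INTER_CUBIC)
v=np.zeros((560,800,3),np.uint8);v[:360,:480]=A;v[:224,480:]=B;v[230:550,480:]=C
cv2.imwrite('pics/s7.png',v)
# cover pose if seated
H={'top':hullmask(b,227,350,27,color(b,218,350))}
print(hfit('cover_pink_grip',H,(435,-269),z0=21,angs=[-.15,-.05]))
E
```

```text
(array([ 434.8, -268.7]), 3.0, np.float64(0.077))
```

View pics/s7.png

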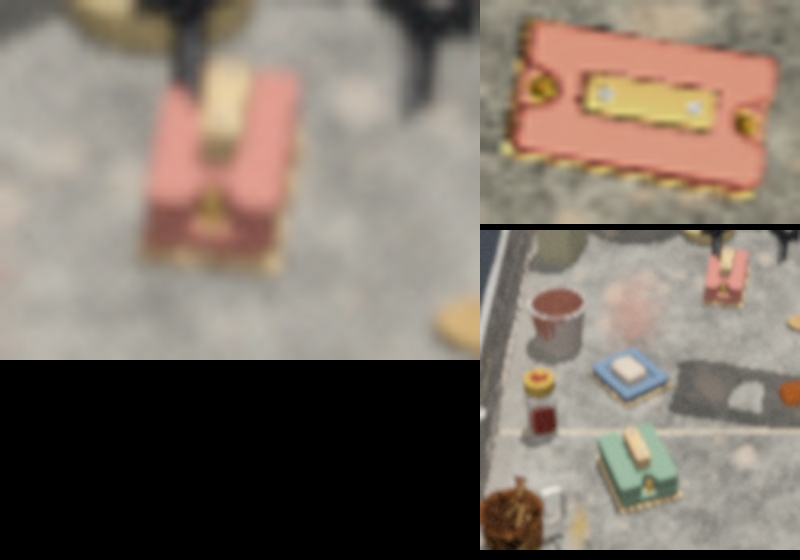

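The pictures show both covers flat on their moulds with the pins in the notches. The castings are home, the blue mould is open, and the cup and jar stand untouched.

```bash
python3 -c "
from rig import r
print(r.sign_off())"
```

```text
the job is handed in; nothing more can be done
None
```

The job is handed in at about 28 s of the 109 s: camera checks show the three castings seated in their moulds, the green and pink covers down over their pins, and the blue mould open, with the cup and jar not touched; the sign-off itself returned no verdict.

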